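# Strip the microscope light base of its filters

## Robot

A 7-joint arm with a two-finger parallel gripper is mounted at the origin on the work surface. World frame = base frame: x ahead of the robot, y to its left, z up, the work surface at z = 0. Lengths are in m, angles in rad, forces in N, time in s.
With the tool pointing down it reaches from about 0.425 to 0.825 m from the base axis. Payload 3.6 kg.
Tool frame: the origin (TCP) lies midway between the tips of the shut fingers; the grasp point (between the pads) lies 19 mm behind it (env.hold_point_z is the z of the grasp point in the tool frame, in m); z points along the fingers, y is the line along which they close (so a half turn about z gives the same grasp; the last joint's range is limited). The gripper opens to 85 mm and grips with 20 to 120 N. Pads are 22 mm wide; open, the fingers measure 114 mm over their backs; the gripper's body (76 mm by 85 mm) begins 54 mm behind the grasp point. The pads swing forward as they close: fully open they stand 13 mm farther back than shut.
Start: joints at [-1.367, 0.615, -0.013, 1.423, 0.008, 1.103, -0.04], TCP at [0.148, 0.633, 0.231] pointing down, gripper open.
Joint ranges: [-3.12, 3.12], [-0.3, 2.06], [-1.34, 1.32], [0.26, 2.42], [-1.36, 4.5], [0.01, 1.98], [-2.84, 2.84]. Speed limits (rad/s): [2.79, 2.79, 3.14, 3.14, 3.14, 3.14, 3.14].

## Interface

Orientations are given as a 3x3 rotation matrix whose columns are the frame's x, y, z axes.
In Python, from cell import sensors, eyes, env gives the robot as it stands.
- The arm moves only by the shell command python3 -m crank 'ROWS' [FORCE]. ROWS is a JSON object of lists of equal length, an entry for each row: "rot": the turn, a rotation vector about the world's x, y, z in degrees, a list of three; "offset": the shift along the world's x, y, z in cm, a list of three; "grip": the opening, from 0 (shut) to 1 (fully open). In form: {"rot": [[wx, wy, wz], ...], "offset": [[dx, dy, dz], ...], "grip": [grip, ...]}. A call has 1 to 20 rows; each row is the pose to reach, as a shift and turn from the pose commanded when the call began; what a row does not reach only later rows make up. A row lasts 1/8 s, in which the tool goes at most 62.5 mm and 10.7 degrees, less where a joint would pass 70% of its speed; a pose out of reach is approached as far as the arm can. A call with a gripper value outside its range is refused whole. The fingers move at their own pace and stop on an object; FORCE is the grip in N (left out, the last holds). Time passes only in rows, so rows that repeat a pose let the fingers close. It gives the time, the measured TCP pose, the force, the opening and the grip force at its end, in the units of the state.
- sensors.get_obs(): the state, without advancing time (a new reading comes with each control period).
- eyes.snapshot(name): name is "side" or "top"; returns the picture (480x640x3 uint8, blue, green, red); there is no depth.
- eyes.camera_info(name): a dict with "mtx" (3x3 intrinsics, pixels), "T" (4x4, takes a point from camera to world coordinates). Camera axes: x right, y up, looking along -z (the intrinsics and any distortion apply to the point x, -y, -z); pixel columns grow to the right and rows downward; lengths in m; the calibration is good to about 2 mm. A picture is of the moment at which its call begins. camera_info takes no time and is no camera call.
- env.job_done(): hands the job in; it is judged then, once.
The state is a dict: "clock": time; "joint_pos": joint angles; "dq": joint speeds; "joint_torque": joint torques, N m; "tool_pos": TCP position; "orientation": TCP orientation; "wrist_force": force on the tool from outside, world axes, zero at the start; "torque": the same for the moment, N m; "gripper_width": opening from 0.0 (shut) to 1.0 (fully open); "finger_force": force on a finger pad.
Only numpy, scipy, OpenCV 4.12 (cv2) and the standard library are available. Lean on these libraries where they do the work, as an engineer would, in place of code of your own. Each camera call takes 0.05 s, during which the arm holds its last target. There are 200 camera calls.

## Task

Clear the microscope light base: take the stacked blue, green and yellow filters off it and draw the filter slider level and straight out of its channel. Lay each filter flat in the middle of the pad of its own colour, and the slider flat with its tab up, centred on the red pad and lengthwise along it. Set things down rather than dropping them, and do not knock over the amber bottle.

Things in the scene. Friction and masses are not known exactly. Their poses are not given: they have to be found in the camera images.
- blue_filter: blue round filter in a flat mount, a solid disc 40 mm in diameter and 14 mm thick, the top one of the three stacked concentrically (within 3 mm) on the light base at the start (blue on green on yellow). Origin: centre of its underside, z up.
- green_filter: green round filter in a flat mount, a solid disc 52 mm in diameter and 14 mm thick, the middle one of the three stacked concentrically (within 3 mm) on the light base at the start (blue on green on yellow). Origin: centre of its underside, z up.
- yellow_filter: yellow round filter in a flat mount, a solid disc 64 mm in diameter and 14 mm thick, the bottom one of the three stacked concentrically (within 3 mm) on the light base at the start (blue on green on yellow). Origin: centre of its underside, z up.
- filter_slider: black plate 90 x 40 x 8 mm (x, y, z), about 45 g, with an upright red tab 12 x 20 x 24 mm on top, centred at x = -37 mm, 8 to 32 mm above the underside. Origin: centre of the plate's underside; -x (tab end) points roughly to the robot. At the start its +x end is 50 mm inside the light base's channel; it slides out lightly towards its own -x, 55 mm or more, before it can be lifted.
- light_base: fixed cream and grey box 120 x 110 x 52 mm (x, y, z); the filters stand on the middle of its top. Origin: centre of the box's underside. In its front (-x) face is a channel 43 mm wide, 10.5 mm high, 60 mm deep, floor 10 mm above the table; the floor runs on 30 mm in front of the face, 110 mm wide.
- blue_place: blue parking pad of the blue filter: flat fixed disc 86 mm in diameter, 5 mm thick, with a white 42 mm circle at its centre. Origin: centre of its underside, on the table.
- green_place: green parking pad of the green filter: flat fixed disc 86 mm in diameter, 5 mm thick, with a white 54 mm circle at its centre. Origin: centre of its underside, on the table.
- yellow_place: yellow parking pad of the yellow filter: flat fixed disc 86 mm in diameter, 5 mm thick, with a white 66 mm circle at its centre. Origin: centre of its underside, on the table.
- slider_place: red parking pad of the slider: flat fixed rectangle 120 x 62 x 5 mm (x, y, z) with a white 92 x 42 mm rectangle at its centre. Origin: centre of its underside, on the table; x along its length. The slider lies along it, either end forward.
- stain_bottle: small amber glass bottle with a white cap, 36 mm in diameter, 75 mm high, standing loose on the counter near the robot; a bystander. Origin: centre of its underside, z up.

How it is judged:
By the outcome, as a careful person would: the job done as asked, in the order asked, and still so for the second after the job is handed in, with the robot touching nothing.
It also fails if it takes over 136 s, if anything falls off the work surface, if the arm or the gripper's body presses on something with over 40 N, if the wrist force passes 120 N, or if a joint passes its speed limit or range.

## Working session

There is one attempt and no reset: what is moved stays moved. The work goes in short steps, Python scripts to look and compute and a shell command to move; the robot and the scene stay as the last step left them, time stands still between calls to the robot, and variables do not carry over. Pictures are saved under pics/ and viewed, at most 15 in all, crops included, and the job is handed in when it is done.

```bash
ls; mkdir -p pics; python3 - <<'E'
from cell import sensors, eyes, env
import cv2,numpy as np
print(env.hold_point_z, sensors.get_obs())
for n in("side","top"):
    cv2.imwrite(f"pics/{n}0.png",eyes.snapshot(n)); i=eyes.camera_info(n); print(n,i)
E
```

```text
pics
-0.0187 {'clock': 0.0, 'joint_pos': array([-1.36751946,  0.61591107, -0.01268298,  1.42491557,  0.00810882,
        1.10341872, -0.04041371]), 'dq': array([ 0.00134393,  0.00039921, -0.0018738 , -0.00216114,  0.00052144,
       -0.00031502,  0.00023789]), 'joint_torque': array([ 2.78478842e-05, -4.69209945e+01,  2.59135701e-01, -1.71035349e+01,
        9.91307956e-03,  9.43395251e-03,  6.33582189e-06]), 'tool_pos': array([0.14782542, 0.63216797, 0.23013774]), 'orientation': array([[-9.73742593e-01,  2.27651092e-01, -5.84829034e-04],
       [ 2.27651844e-01,  9.73739290e-01, -2.53640340e-03],
       [-7.94399613e-06, -2.60294143e-03, -9.99996612e-01]]), 'wrist_force': array([-0.2324284 , -0.37960824,  0.04814017]), 'torque': array([0.0156859 , 0.00386069, 0.00499192]), 'finger_force': 0.0, 'gripper_width': 0.9964568353080432}
side {'mtx': array([[497.62171114,   0.        , 318.61241308],
       [  0.        , 497.62171114, 241.38342754],
       [  0.        ,   0.        ,   1.        ]]), 'T': array([[-0.92820871,  0.21144502, -0.30613657,  0.27727819],
       [-0.37190538, -0.50357599,  0.77980613,  0.61712544],
       [ 0.01072309,  0.83767668,  0.54606116,  0.49930297],
       [ 0.        ,  0.        ,  0.        ,  1.        ]])}
top {'mtx': array([[507.41277123,   0.        , 323.42824695],
       [  0.        , 507.41277123, 243.61713004],
       [  0.        ,   0.        ,   1.        ]]), 'T': array([[-0.1204123 ,  0.9700126 , -0.21113131,  0.33169028],
       [-0.99272139, -0.11717208,  0.02783797,  0.01220529],
       [ 0.00226449,  0.2129466 ,  0.97706121,  0.88217397],
       [ 0.        ,  0.        ,  0.        ,  1.        ]])}
```

View pics/side0.png

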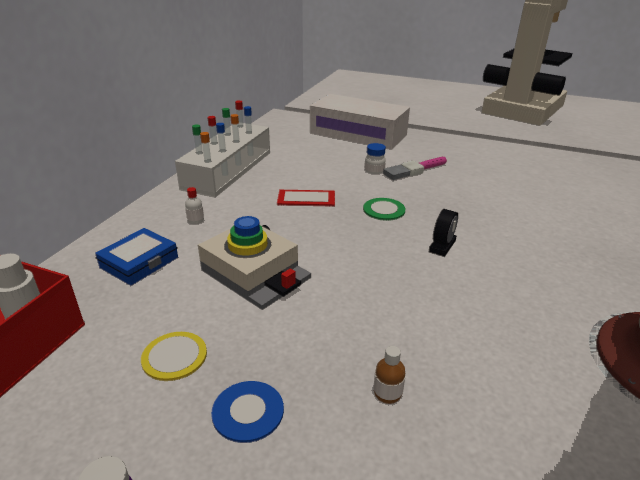

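View pics/top0.png

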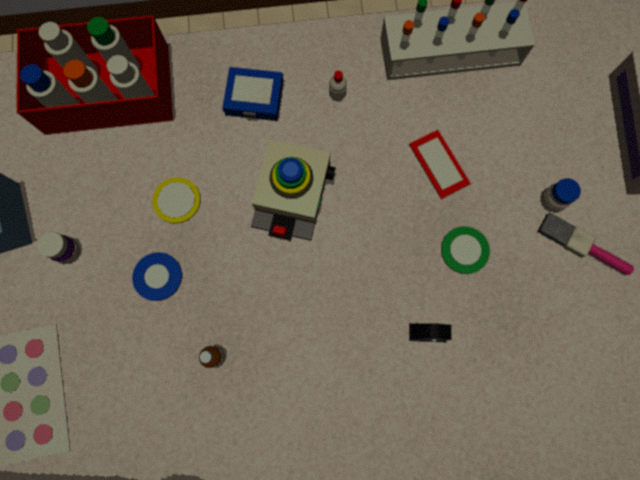

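Side view: filter stack at (247,230), tab (288,278), pads yellow (174,354), blue (248,410), green (384,208), red (307,198), bottle (390,375). Top view: stack (291,172), tab (282,230), pads yellow (176,200), blue (157,276), green (466,250), red (440,163), bottle (210,356).

```bash
cat > h.py <<'E'
from cell import sensors, eyes, env
import cv2,numpy as np
INFO={n:eyes.camera_info(n) for n in("side","top")}
def ray(n,uv,z):
    i=INFO[n]; T=i["T"]; p=np.linalg.inv(i["mtx"])@[uv[0],uv[1],1]
    d=T[:3,:3]@[p[0],-p[1],-p[2]]; o=T[:3,3]; return (o+d*(z-o[2])/d[2])[:2]
def px(n,P):
    i=INFO[n]; q=np.linalg.inv(i["T"])@np.r_[P,1]; q=i["mtx"]@[q[0],-q[1],-q[2]]; return q[:2]/q[2]
H={"blue":(100,130),"green":(45,85),"yellow":(22,35),"red":(0,8)}
def blobs(img,col,amin=40,win=None):
    h=cv2.cvtColor(img,cv2.COLOR_BGR2HSV); lo,hi=H[col]
    m=cv2.inRange(h,(lo,130,50),(hi,255,255))
    if col=="red": m|=cv2.inRange(h,(172,130,50),(180,255,255))
    if win: k=np.zeros_like(m); x,y,r=win; k[y-r:y+r,x-r:x+r]=255; m&=k
    cs,_=cv2.findContours(m,cv2.RETR_EXTERNAL,cv2.CHAIN_APPROX_NONE)
    return sorted([c for c in cs if cv2.contourArea(c)>amin],key=cv2.contourArea,reverse=True)
def plane(n,c,z): return np.array([ray(n,p,z) for p in c.reshape(-1,2)])
def circ(n,c,z):  # world circle of contour
    P=plane(n,cv2.convexHull(c),z); A=np.c_[2*P,np.ones(len(P))]
    s=np.linalg.lstsq(A,(P**2).sum(1),rcond=None)[0]; return s[:2],2*np.sqrt(s[2]+s[0]**2+s[1]**2)
E
python3 - <<'E'
from h import *
np.set_printoptions(precision=4,suppress=True)
I={n:cv2.imread(f"pics/{n}0.png") for n in INFO}
W={"top":{"blue":(157,276,40),"green":(466,250,40),"yellow":(176,200,40)},"side":{"blue":(248,410,50),"green":(384,208,40),"yellow":(174,354,45)}}
for n in INFO:
    print(n)
    for c in W[n]: print(" pad",c,*circ(n,blobs(I[n],c,40,W[n][c])[0],.005))
    w=(440,163,45) if n=="top" else(307,198,40)
    r=cv2.minAreaRect((plane(n,blobs(I[n],"red",40,w)[0],.005)*1e4).astype(np.float32)); print(" red",np.array(r[0])/1e4,np.array(r[1])/1e4,r[2])
    w=(291,172,45) if n=="top" else(247,232,45)
    for c,z in(("blue",.094),("green",.08),("yellow",.066)):
        b=blobs(I[n],c,30,w); print(" filt",c,*(circ(n,b[0],z) if b else ()))
    w=(282,230,25) if n=="top" else(288,278,20)
    b=blobs(I[n],"red",20,w)[0]
    r=cv2.minAreaRect((plane(n,b,.042)*1e4).astype(np.float32)); print(" tab",np.array(r[0])/1e4,np.array(r[1])/1e4,r[2])
c=I["top"][100:280,220:380]; d=I["side"][190:310,180:340]
cv2.imwrite("pics/c.png",np.vstack([cv2.resize(c,(400,300) if 0 else (400,450),interpolation=2)[:300], cv2.resize(d,(400,300),interpolation=2)]) )
cv2.imwrite("pics/ct.png",np.hstack([cv2.resize(I["top"][130:250,240:340],(400,480),interpolation=2),cv2.resize(I["side"][200:310,190:320],(400,480),interpolation=2)]))
E
```

```text
side
 pad blue [0.4959 0.2856] 0.08632363548737146
 pad green [ 0.4782 -0.2556] 0.08598073409847974
 pad yellow [0.6304 0.2446] 0.08703748126049
 red [ 0.6426 -0.2371] [0.1182 0.0677] 20.37318229675293
 filt blue [0.6244 0.0387] 0.05257091220437724
 filt green [0.6262 0.0414] 0.05971649420009566
 filt yellow [0.6252 0.0414] 0.07231217298899179
 tab [0.5389 0.0754] [0.0211 0.0496] 25.456405639648438
top
 pad blue [0.4987 0.2828] 0.08365719968741725
 pad green [ 0.4807 -0.2596] 0.08336242104841726
 pad yellow [0.6339 0.2415] 0.0864029256046684
 red [ 0.6457 -0.2416] [0.1201 0.0631] 20.754718780517578
 filt blue [0.6325 0.0289] 0.03952557479292064
 filt green [0.6337 0.0297] 0.05103353508093652
 filt yellow [0.6328 0.0297] 0.06692153776847001
 tab [0.5466 0.0609] [0.0217 0.0153] 66.27558135986328
```

View pics/ct.png

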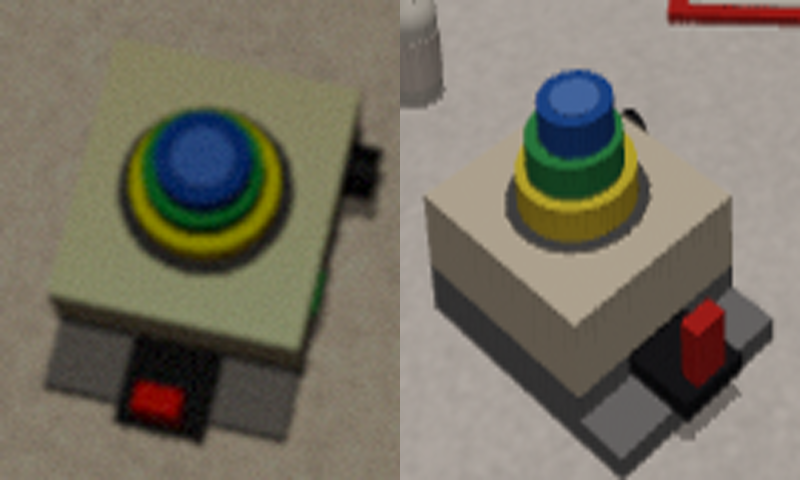

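Stack, tab and base edges are clear; the two cameras differ by about 3 mm, so I average them. I'll get the base yaw from its top corners and move above the stack.

```bash
python3 - <<'E'
from h import *
np.set_printoptions(precision=4,suppress=True)
Q=np.array([ray("top",(240+u/4,130+v/4),.052) for u,v in((115,42),(360,92),(298,350),(50,298))]); print(Q,Q.mean(0))
S=np.array([ray("side",(190+u*.325,200+v*.2292),.052) for u,v in((425,198),(575,325),(732,200))]); print(S,(S[0]+S[2])/2)
for P in (Q[0]-Q[3],Q[1]-Q[2],Q[1]-Q[0],Q[2]-Q[3],S[1]-S[0],S[2]-S[1]): print(np.linalg.norm(P),np.degrees(np.arctan2(P[1],P[0])))
print("bottle",ray("top",(210,356),.075),ray("side",(390,352),.075))
E
python3 -m crank '{"rot":[[0,0,0],[0,0,0],[0,0,0],[0,0,0],[0,0,0],[0,0,0],[0,0,0],[0,0,0],[0,0,0],[0,0,0],[0,0,0],[0,0,0],[0,0,0],[0,0,0],[0,0,0],[0,0,0],[0,0,0],[0,0,0]],"offset":[[2,-2.5,0],[5,-6.2,0],[9,-11,0],[13,-16,0],[17,-21,0],[21,-26,0],[25,-31,0],[29,-36,0],[33,-41,0],[37,-46,0],[40,-50,-1],[43,-54,-2],[45,-57,-3],[47,-59,-5],[48.4,-60.1,-7],[48.4,-60.1,-7],[48.4,-60.1,-7],[48.4,-60.1,-7]],"grip":[0.75,0.75,0.75,0.75,0.75,0.75,0.75,0.75,0.75,0.75,0.75,0.75,0.75,0.75,0.75,0.75,0.75,0.75]}' 40
python3 - <<'E'
from h import *
I={n:eyes.snapshot(n) for n in INFO}
cv2.imwrite("pics/a1.png",np.hstack([cv2.resize(I["top"][100:280,200:380],(400,400)),cv2.resize(I["side"][90:310,140:360],(400,400))]))
E
```

```text
[[ 0.7061  0.0614]
 [ 0.6701 -0.0423]
 [ 0.5578 -0.0019]
 [ 0.5932  0.1002]] [0.6318 0.0294]
[[ 0.5093 -0.0166]
 [ 0.4139  0.0288]
 [ 0.3587 -0.0783]] [ 0.434  -0.0474]
0.11935860092732843 -18.997573711268977
0.11933791592504712 -19.780294476814458
0.10971246033152114 -109.1330172329711
0.10808216221985506 -109.11819173387414
0.10571784279293846 154.56693911742792
0.12047628982481054 -117.23350875456414
bottle [0.35   0.1855] [0.3504 0.1983]
clock: 2.35
tool_pos: [0.632, 0.0333, 0.1624]
orientation: [[-0.974, 0.226, 0.001], [0.226, 0.974, 0.001], [-0.001, 0.001, -1.0]]
wrist_force: [0.1, 0.4, -0.0]
gripper_width: 0.753
finger_force: 0.0
```

View pics/a1.png

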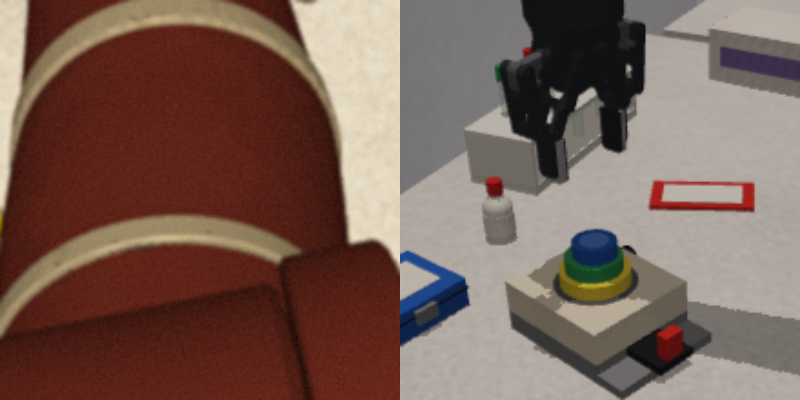

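The top camera is blocked by the arm, but the side view shows the open gripper above the stack. Descending.

```bash
python3 -m crank '{"rot":[[0,0,0],[0,0,0],[0,0,0],[0,0,0],[0,0,0],[0,0,0],[0,0,0],[0,0,0]],"offset":[[0,-0.1,-2],[0,-0.2,-4],[0,-0.2,-5.5],[0,-0.2,-6.5],[0,-0.2,-7.2],[0,-0.2,-7.7],[0,-0.2,-7.8],[0,-0.2,-7.8]],"grip":[0.75,0.75,0.75,0.75,0.75,0.75,0.75,0.75]}'
python3 - <<'E'
from h import *
I=eyes.snapshot("side")
cv2.imwrite("pics/a2.png",cv2.resize(I[170:310,170:340],(680,560),interpolation=2))
E
```

```text
clock: 3.45
tool_pos: [0.6323, 0.0299, 0.0836]
orientation: [[-0.974, 0.228, 0.001], [0.228, 0.974, 0.0], [-0.001, 0.0, -1.0]]
wrist_force: [-0.1, 1.4, 0.1]
gripper_width: 0.748
finger_force: 0.0
```

View pics/a2.png

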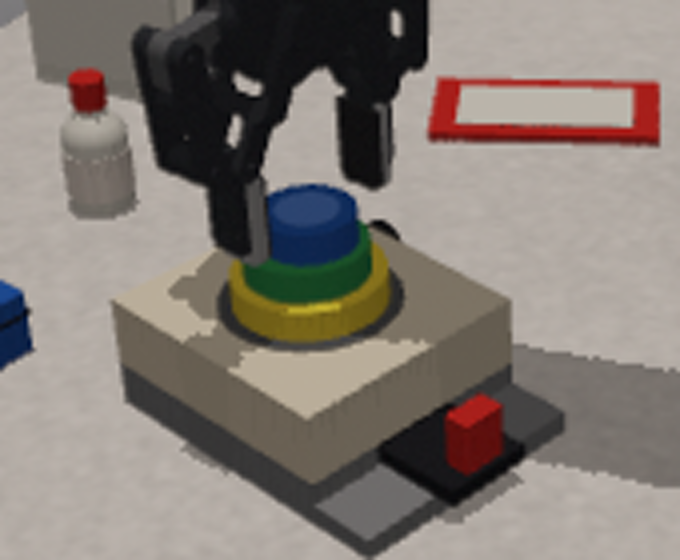

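Fingers straddle the blue disc, tips' midpoint (310,217) over the blue centre (310,207). Close and lift.

```bash
python3 -m crank '{"rot":[[0,0,0],[0,0,0],[0,0,0],[0,0,0],[0,0,0],[0,0,0],[0,0,0],[0,0,0]],"offset":[[0,0,-0.2],[0,0,-0.2],[0,0,-0.2],[0,0,-0.2],[0,0,-0.2],[0,0,-0.2],[0,0,-0.2],[0,0,-0.2]],"grip":[0.6,0.5,0.45,0.4,0.35,0.3,0.3,0.3]}' 40
python3 - <<'E'
from h import *
I=eyes.snapshot("side")
cv2.imwrite("pics/a3.png",cv2.resize(I[170:310,170:340],(680,560),interpolation=2))
E
```

```text
clock: 4.5
tool_pos: [0.6322, 0.0299, 0.0816]
orientation: [[-0.974, 0.228, 0.0], [0.228, 0.974, -0.0], [-0.0, 0.0, -1.0]]
wrist_force: [-0.7, -0.9, 4.6]
gripper_width: 0.442
finger_force: 40.2
```

View pics/a3.png

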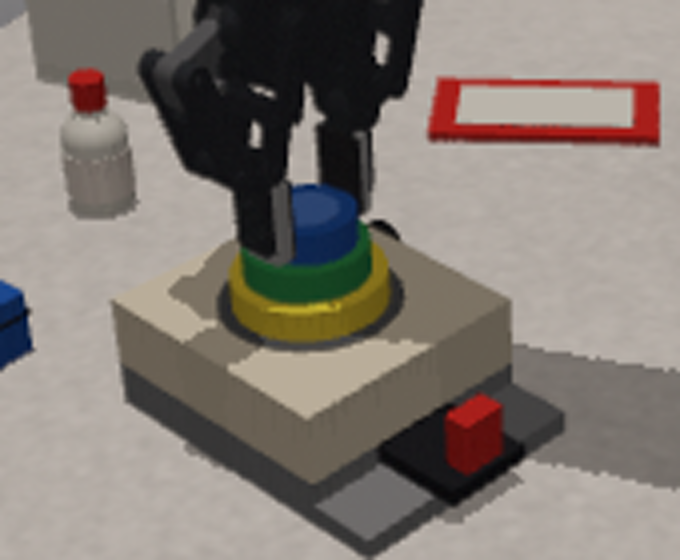

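Blue gripped (0.44 open, 40 N). Lift, carry to the blue pad, hover.

```bash
python3 -m crank '{"rot":[[0,0,0],[0,0,0],[0,0,0],[0,0,0],[0,0,0],[0,0,0],[0,0,0],[0,0,0],[0,0,0],[0,0,0],[0,0,0],[0,0,0],[0,0,0],[0,0,0],[0,0,0],[0,0,0],[0,0,0],[0,0,0],[0,0,0],[0,0,0]],"offset":[[0,0,0.5],[0,0,1.5],[0,0,3],[0,0,4.5],[-0.5,1,5.5],[-2,3.5,6],[-3.5,7,6],[-5.5,10.5,6],[-7.5,14,5],[-9.5,17.5,4],[-11,20.5,2.5],[-12.3,23,1],[-13,24.5,-0.5],[-13.5,25.4,-2],[-13.5,25.4,-3.5],[-13.5,25.4,-4.5],[-13.5,25.4,-5.3],[-13.5,25.4,-5.5],[-13.5,25.4,-5.5],[-13.5,25.4,-5.5]],"grip":[0.3,0.3,0.3,0.3,0.3,0.3,0.3,0.3,0.3,0.3,0.3,0.3,0.3,0.3,0.3,0.3,0.3,0.3,0.3,0.3]}'
python3 - <<'E'
from h import *
I=eyes.snapshot("side")
cv2.imwrite("pics/a4.png",np.hstack([cv2.resize(I[330:470,160:330],(400,400),interpolation=2),cv2.resize(I[190:310,180:320],(400,400),interpolation=2)]))
E
```

```text
clock: 7.05
tool_pos: [0.4974, 0.284, 0.0267]
orientation: [[-0.974, 0.228, 0.001], [0.228, 0.974, 0.0], [-0.001, 0.001, -1.0]]
wrist_force: [-0.1, 0.1, -0.1]
gripper_width: 0.446
finger_force: 40.2
```

View pics/a4.png

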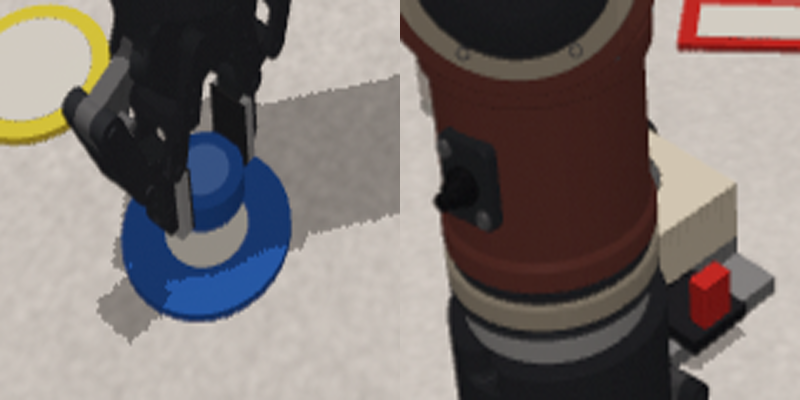

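Blue is held level above the pad's white circle at crop (205,240). Lower, release, back off.

```bash
python3 -m crank '{"rot":[[0,0,0],[0,0,0],[0,0,0],[0,0,0],[0,0,0],[0,0,0]],"offset":[[0,0,-0.6],[0,0,-1.2],[0,0,-1.6],[0,0,-1.9],[0,0,-2.0],[0,0,-2.0]],"grip":[0.3,0.3,0.3,0.3,0.3,0.3]}'
python3 -m crank '{"rot":[[0,0,0],[0,0,0],[0,0,0],[0,0,0],[0,0,0],[0,0,0],[0,0,0],[0,0,0],[0,0,0],[0,0,0],[0,0,0],[0,0,0],[0,0,0],[0,0,0],[0,0,0],[0,0,0]],"offset":[[0,0,0],[0,0,0],[0,0,0],[0,0,0.8],[0,0,2.5],[0,0,5],[0,0,8],[0,-2,11],[1,-6,12],[3,-11,12],[6,-16,12],[9,-20,12],[12,-23,12],[13.4,-25.3,12],[13.4,-25.3,12],[13.4,-25.3,12]],"grip":[0.5,0.6,0.75,0.75,0.8,0.8,0.85,0.85,0.85,0.85,0.85,0.85,0.85,0.85,0.85,0.85]}'
python3 - <<'E'
from h import *
np.set_printoptions(precision=4,suppress=True)
for n,w in(("top",(157,270,45)),("side",(248,405,55))):
    I=eyes.snapshot(n); x,y,r=w
    cv2.imwrite(f"pics/b_{n}.png",I)
    pad=blobs(I,"blue",40,w)[0]; print(n,"pad",*circ(n,pad,.005))
    # white ring and filter top, lighter blue
    g=cv2.cvtColor(I,cv2.COLOR_BGR2HSV)[y-r:y+r,x-r:x+r]
    m=cv2.inRange(g,(0,0,60),(180,80,255)); 
    k=np.zeros_like(m); cv2.fillPoly(k,[pad-[x-r,y-r]],255); m&=cv2.erode(k,np.ones((9,9)))
    print(cv2.countNonZero(m))
a=cv2.imread("pics/b_top.png");b=cv2.imread("pics/b_side.png")
cv2.imwrite("pics/b.png",np.hstack([cv2.resize(a[230:320,110:200],(400,400),interpolation=2),cv2.resize(b[350:450,198:298],(400,400),interpolation=2)]))
E
```

```text
clock: 7.85
tool_pos: [0.4969, 0.2838, 0.0066]
orientation: [[-0.974, 0.228, -0.0], [0.228, 0.974, -0.0], [0.0, -0.0, -1.0]]
wrist_force: [-0.5, 0.6, 2.6]
gripper_width: 0.448
finger_force: 40.4
clock: 9.85
tool_pos: [0.6302, 0.0329, 0.1268]
orientation: [[-0.974, 0.226, -0.001], [0.226, 0.974, 0.002], [0.001, 0.001, -1.0]]
wrist_force: [0.0, 0.9, -0.3]
gripper_width: 0.848
finger_force: 0.0Traceback (most recent call last):
  File "<stdin>", line 6, in <module>
IndexError: list index out of range
```

```bash
python3 - <<'E'
from h import *
np.set_printoptions(precision=4,suppress=True)
I=eyes.snapshot("side"); w=(248,405,55)
print("pad",*circ("side",blobs(I,"blue",40,w)[0],.005), "expect top px",px("side",[.4959,.2856,.019]))
cv2.imwrite("pics/b.png",np.hstack([cv2.resize(I[350:450,198:298],(400,400),interpolation=2),cv2.resize(I[170:290,190:310],(400,400),interpolation=2)]))
E
```

```text
pad [0.4959 0.2856] 0.08632363548737146 expect top px [246.8296 401.5459]
```

View pics/b.png

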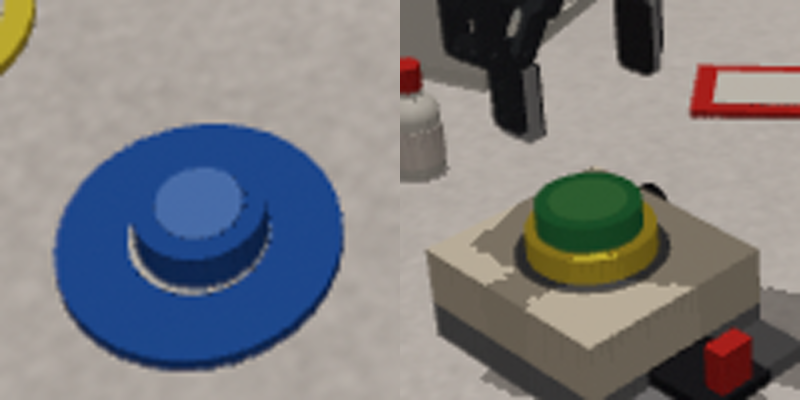

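Blue sits centred on its pad (top at about px (247.5,400.7) against an expected (246.8,401.5)). Now green.

```bash
python3 -m crank '{"rot":[[0,0,0],[0,0,0],[0,0,0],[0,0,0],[0,0,0],[0,0,0],[0,0,0],[0,0,0],[0,0,0],[0,0,0],[0,0,0],[0,0,0],[0,0,0],[0,0,0]],"offset":[[0,0,-2],[0.1,-0.1,-3.5],[0.1,-0.1,-4.8],[0.1,-0.1,-5.6],[0.1,-0.1,-5.9],[0.1,-0.1,-6.0],[0.1,-0.1,-6.0],[0.1,-0.1,-6.0],[0.1,-0.1,-6.0],[0.1,-0.1,-6.0],[0.1,-0.1,-6.0],[0.1,-0.1,-6.0],[0.1,-0.1,-6.0],[0.1,-0.1,-6.0]],"grip":[0.85,0.85,0.85,0.85,0.85,0.85,0.8,0.7,0.65,0.6,0.5,0.45,0.45,0.45]}' 40
python3 - <<'E'
from h import *
I=eyes.snapshot("side")
cv2.imwrite("pics/g.png",cv2.resize(I[170:290,180:330],(600,480),interpolation=2))
E
```

```text
clock: 11.7
tool_pos: [0.6324, 0.0299, 0.067]
orientation: [[-0.974, 0.228, 0.001], [0.228, 0.974, 0.0], [-0.001, 0.0, -1.0]]
wrist_force: [-0.6, 0.2, 5.8]
gripper_width: 0.587
finger_force: 41.7
```

View pics/g.png

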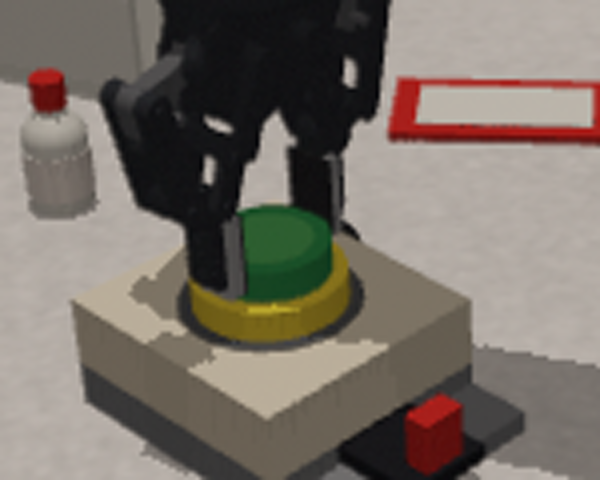

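Green gripped squarely. Carry to the green pad.

```bash
python3 -m crank '{"rot":[[0,0,0],[0,0,0],[0,0,0],[0,0,0],[0,0,0],[0,0,0],[0,0,0],[0,0,0],[0,0,0],[0,0,0],[0,0,0],[0,0,0],[0,0,0],[0,0,0],[0,0,0],[0,0,0],[0,0,0],[0,0,0],[0,0,0],[0,0,0]],"offset":[[0,0,0.5],[0,0,1.5],[0,0,3],[0,0,4.5],[-0.5,-1,5.5],[-2,-3.5,6],[-3.8,-7,6],[-6,-11,6],[-8.2,-15.5,6],[-10.4,-19.5,5],[-12.5,-23.5,4],[-14,-26.3,2.5],[-15,-28,1],[-15.3,-28.8,-0.5],[-15.3,-28.8,-2],[-15.3,-28.8,-3.5],[-15.3,-28.8,-4.2],[-15.3,-28.8,-4.5],[-15.3,-28.8,-4.5],[-15.3,-28.8,-4.5]],"grip":[0.45,0.45,0.45,0.45,0.45,0.45,0.45,0.45,0.45,0.45,0.45,0.45,0.45,0.45,0.45,0.45,0.45,0.45,0.45,0.45]}'
python3 -m crank '{"rot":[[0,0,0],[0,0,0],[0,0,0],[0,0,0],[0,0,0],[0,0,0]],"offset":[[0,0,-0.5],[0,0,-0.9],[0,0,-1.3],[0,0,-1.5],[0,0,-1.6],[0,0,-1.6]],"grip":[0.45,0.45,0.45,0.45,0.45,0.45]}'
```

```text
clock: 14.25
tool_pos: [0.4794, -0.2582, 0.0217]
orientation: [[-0.974, 0.228, 0.001], [0.228, 0.974, -0.001], [-0.001, -0.0, -1.0]]
wrist_force: [-0.7, 0.6, -1.3]
gripper_width: 0.59
finger_force: 41.5
clock: 15.0
tool_pos: [0.4788, -0.258, 0.0059]
orientation: [[-0.974, 0.228, -0.0], [0.228, 0.974, 0.0], [0.0, 0.0, -1.0]]
wrist_force: [-1.5, -0.1, 5.7]
gripper_width: 0.588
finger_force: 42.1
```

```bash
python3 -m crank '{"rot":[[0,0,0],[0,0,0],[0,0,0],[0,0,0],[0,0,0],[0,0,0],[0,0,0],[0,0,0],[0,0,0],[0,0,0],[0,0,0],[0,0,0],[0,0,0],[0,0,0],[0,0,0],[0,0,0],[0,0,0],[0,0,0]],"offset":[[0,0,0],[0,0,0],[0,0,0],[0,0,0],[0,0,0.8],[0,0,2.5],[0,0,5],[0.5,1,8],[2,4,11],[4,8,12],[6.5,12.5,12],[9,17,12],[11.5,21.5,12],[13.5,25.5,12],[15,28,12],[15.3,28.8,12],[15.3,28.8,12],[15.3,28.8,12]],"grip":[0.65,0.75,0.8,0.85,0.85,0.9,0.9,0.95,1,1,1,1,1,1,1,1,1,1]}'
python3 - <<'E'
from h import *
np.set_printoptions(precision=4,suppress=True)
I=eyes.snapshot("side"); T=eyes.snapshot("top")
for n,J,w in(("side",I,(384,206,35)),("top",T,(466,250,40))):
    b=blobs(J,"green",40,w); print(n, *(circ(n,b[0],.005) if b else ()), "expected filter top",px(n,np.r_[(.4782,-.2556) if n=="side" else (.4807,-.2596),.019]))
cv2.imwrite("pics/gp.png",np.hstack([cv2.resize(I[178:238,354:414],(400,400),interpolation=2),cv2.resize(T[210:290,426:506],(400,400),interpolation=2)]))
E
```

```text
clock: 17.25
tool_pos: [0.6314, 0.0274, 0.1256]
orientation: [[-0.973, 0.231, -0.001], [0.231, 0.973, -0.002], [0.0, -0.002, -1.0]]
wrist_force: [-0.3, -0.4, -0.8]
gripper_width: 0.998
finger_force: 0.0
side [ 0.4789 -0.2586] 0.08965265156609385 expected filter top [384.4722 201.9296]
top [ 0.4808 -0.2596] 0.08301853552271306 expected filter top [467.1469 247.8843]
```

View pics/gp.png

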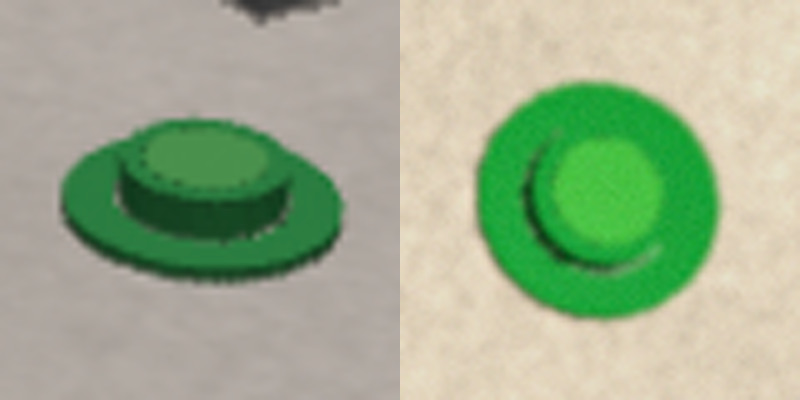

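Green is centred in both views (side top at (384.7,201.4) vs (384.5,201.9) expected; top (467.4,248) vs (467.1,247.9)). Now yellow.

```bash
python3 -m crank '{"rot":[[0,0,0],[0,0,0],[0,0,0],[0,0,0],[0,0,0],[0,0,0],[0,0,0],[0,0,0],[0,0,0],[0,0,0],[0,0,0],[0,0,0],[0,0,0],[0,0,0],[0,0,0]],"offset":[[0,0,-2],[0,0,-4],[0,0,-5.5],[0,0,-6.6],[0,0,-7.2],[0,0,-7.5],[0,0,-7.5],[0,0,-7.5],[0,0,-7.5],[0,0,-7.5],[0,0,-7.5],[0,0,-7.5],[0,0,-7.5],[0,0,-7.5],[0,0,-7.5]],"grip":[1,1,1,1,1,1,1,0.95,0.9,0.8,0.7,0.65,0.6,0.6,0.6]}' 40
```

```text
clock: 19.23
tool_pos: [0.6325, 0.0299, 0.0509]
orientation: [[-0.974, 0.228, 0.001], [0.228, 0.974, 0.0], [-0.001, 0.0, -1.0]]
wrist_force: [0.0, -1.0, 5.8]
gripper_width: 0.724
finger_force: 44.1
```

```bash
python3 -m crank '{"rot":[[0,0,0],[0,0,0],[0,0,0],[0,0,0],[0,0,0],[0,0,0],[0,0,0],[0,0,0],[0,0,0],[0,0,0],[0,0,0],[0,0,0],[0,0,0],[0,0,0],[0,0,0],[0,0,0],[0,0,0],[0,0,0],[0,0,0],[0,0,0]],"offset":[[0,0,0.5],[0,0,1.5],[0,0,3],[0,0,4.5],[0,1,5.5],[0,3.5,6],[0,7,6],[0,11,6],[0,14.5,5.5],[0,17.5,4.5],[0,20,3],[0,21.3,1.5],[0,21.3,0],[0,21.3,-1.5],[0,21.3,-2.7],[0,21.3,-3.5],[0,21.3,-4.1],[0,21.3,-4.5],[0,21.3,-4.7],[0,21.3,-4.7]],"grip":[0.6,0.6,0.6,0.6,0.6,0.6,0.6,0.6,0.6,0.6,0.6,0.6,0.6,0.6,0.6,0.6,0.6,0.6,0.6,0.6]}'
python3 -m crank '{"rot":[[0,0,0],[0,0,0],[0,0,0],[0,0,0],[0,0,0],[0,0,0],[0,0,0],[0,0,0],[0,0,0],[0,0,-10],[0,0,-20],[0,0,-30],[0,0,-40],[0,0,-50],[0,0,-60],[0,0,-70],[0,0,-80],[0,0,-90],[0,0,-96],[0,0,-96]],"offset":[[0,0,0],[0,0,0],[0,0,0],[0,0,0],[0,0,0],[0,0,1],[0,0,3],[0,0,6],[0,0,10],[0,-2,12],[-1,-4,12],[-3,-6,12],[-5,-8,12],[-7,-10,12],[-8,-12,12],[-9,-14,12],[-9.5,-16,12],[-9.5,-18,12],[-9.5,-18,12],[-9.5,-18,12]],"grip":[0.8,0.85,0.9,0.95,0.95,1,1,1,1,1,1,0.8,0.6,0.5,0.4,0.3,0.3,0.3,0.3,0.3]}'
python3 - <<'E'
from h import *
np.set_printoptions(precision=4,suppress=True)
I=eyes.snapshot("side"); T=eyes.snapshot("top")
for n,p in(("side",(.6304,.2446)),("top",(.6339,.2415))): print(n,px(n,np.r_[p,.019]))
cv2.imwrite("pics/y_side.png",I);cv2.imwrite("pics/y_top.png",T)
v=np.zeros((600,800,3),np.uint8)
v[:300,:300]=cv2.resize(I[310:385,139:214],(300,300)); v[:300,300:600]=cv2.resize(T[160:235,139:214],(300,300))
v[300:,:400]=cv2.resize(I[190:310,220:380],(400,300)); v[300:,400:]=cv2.resize(T[140:260,220:380],(400,300))
cv2.imwrite("pics/y.png",v)
E
```

```text
clock: 21.72
tool_pos: [0.6322, 0.2429, 0.004]
orientation: [[-0.974, 0.228, 0.001], [0.228, 0.974, 0.0], [-0.0, 0.0, -1.0]]
wrist_force: [-0.7, 0.1, 2.3]
gripper_width: 0.728
finger_force: 43.7
clock: 24.22
tool_pos: [0.5376, 0.0633, 0.1246]
orientation: [[0.327, 0.945, 0.002], [0.945, -0.327, 0.001], [0.002, 0.002, -1.0]]
wrist_force: [0.4, 0.6, 0.2]
gripper_width: 0.3
finger_force: 0.0
side [172.2519 346.8583]
top [173.609  197.1621]
```

View pics/y.png

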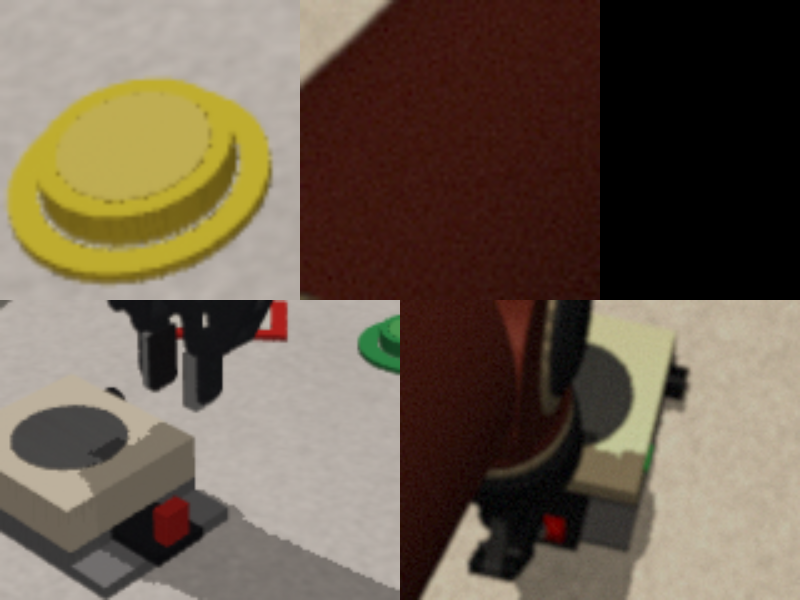

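Yellow is centred too (side top at (172.5,346.5) vs (172.3,346.9) expected). Refine the tab position from its top face in both first pictures.

```bash
python3 - <<'E'
from h import *
np.set_printoptions(precision=4,suppress=True)
print(ray("side",(288.8,271.7),.042), ray("top",(279.5,229.5),.042))
I=cv2.imread("pics/side0.png"); T=cv2.imread("pics/top0.png")
for n,J,w in(("side",I,(288,278,20)),("top",T,(282,230,25))):
    h=cv2.cvtColor(J,cv2.COLOR_BGR2HSV); c=blobs(J,"red",20,w)[0]; m=np.zeros(h.shape[:2],np.uint8); cv2.drawContours(m,[c],-1,255,-1)
    v=h[...,2][m>0]; t,_=cv2.threshold(v.reshape(-1,1),0,255,cv2.THRESH_OTSU)
    ys,xs=np.where((m>0)&(h[...,2]>t)); print(n,t,len(xs),len(v),xs.mean(),ys.mean(),ray(n,(xs.mean(),ys.mean()),.042), cv2.boundingRect(c))
E
```

```text
[0.5442 0.061 ] [0.5467 0.0596]
side 114.0 55 230 287.94545454545454 272.3454545454546 [0.5447 0.0631] (281, 268, 15, 21)
top 98.0 67 108 278.7910447761194 229.3582089552239 [0.5471 0.0608] (272, 225, 14, 10)
```

Tab at about (0.5457, 0.0617), yaw -19°. Come down to just above it and look.

```bash
python3 -m crank '{"rot":[[0,0,0],[0,0,0],[0,0,0],[0,0,0],[0,0,0],[0,0,0],[0,0,0],[0,0,0]],"offset":[[0.4,0,-2],[0.8,-0.1,-4],[0.8,-0.1,-6],[0.8,-0.1,-7],[0.8,-0.1,-7.5],[0.8,-0.1,-7.5],[0.8,-0.1,-7.5],[0.8,-0.1,-7.5]],"grip":[0.3,0.3,0.3,0.3,0.3,0.3,0.3,0.3]}' 50
python3 - <<'E'
from h import *
I=eyes.snapshot("side"); T=eyes.snapshot("top")
cv2.imwrite("pics/s.png",np.hstack([cv2.resize(I[220:320,240:340],(400,400),interpolation=2),cv2.resize(T[180:260,235:315],(400,400),interpolation=2)]))
E
```

```text
clock: 25.32
tool_pos: [0.5454, 0.0619, 0.0488]
orientation: [[0.328, 0.945, 0.001], [0.945, -0.328, 0.0], [0.001, 0.001, -1.0]]
wrist_force: [0.1, 0.6, 0.0]
gripper_width: 0.303
finger_force: 0.0
```

View pics/s.png

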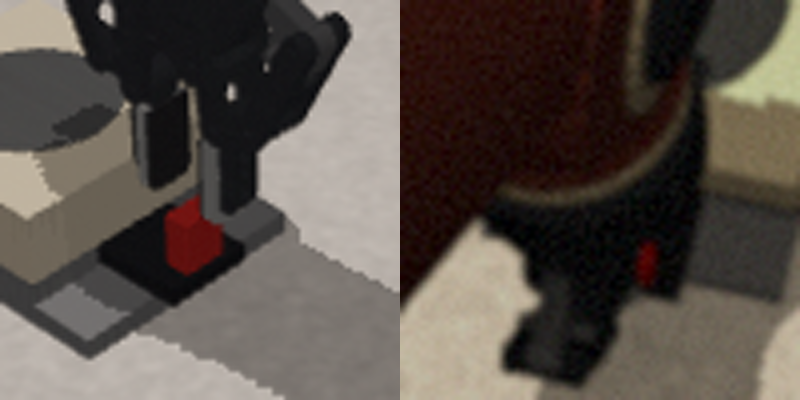

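The tab top (crop (187,207)) is midway between the fingertips (150,187) and (228,222). Descend and close.

```bash
python3 -m crank '{"rot":[[0,0,0],[0,0,0],[0,0,0],[0,0,0],[0,0,0],[0,0,0],[0,0,0],[0,0,0],[0,0,0],[0,0,0],[0,0,0],[0,0,0]],"offset":[[0,0,-0.7],[0,0,-1.4],[0,0,-2],[0,0,-2.5],[0,0,-2.75],[0,0,-2.75],[0,0,-2.75],[0,0,-2.75],[0,0,-2.75],[0,0,-2.75],[0,0,-2.75],[0,0,-2.75]],"grip":[0.3,0.3,0.3,0.3,0.3,0.3,0.25,0.2,0.15,0.1,0.05,0.05]}' 40
```

```text
clock: 26.92
tool_pos: [0.5453, 0.0619, 0.0211]
orientation: [[0.328, 0.945, 0.001], [0.945, -0.328, 0.0], [0.0, 0.001, -1.0]]
wrist_force: [0.5, -0.0, 4.3]
gripper_width: 0.132
finger_force: 40.7
```

Tab gripped (11 mm). Pull straight out along slider -x by 70 mm, level.

```bash
python3 -m crank '{"rot":[[0,0,0],[0,0,0],[0,0,0],[0,0,0],[0,0,0],[0,0,0],[0,0,0],[0,0,0],[0,0,0],[0,0,0],[0,0,0],[0,0,0],[0,0,0],[0,0,0]],"offset":[[-0.28,0.1,0],[-0.75,0.26,0],[-1.32,0.46,0],[-1.98,0.69,0],[-2.64,0.92,0],[-3.3,1.15,0],[-3.96,1.38,0],[-4.62,1.61,0],[-5.28,1.84,0],[-5.85,2.04,0],[-6.32,2.2,0],[-6.6,2.3,0],[-6.6,2.3,0],[-6.6,2.3,0]],"grip":[0.05,0.05,0.05,0.05,0.05,0.05,0.05,0.05,0.05,0.05,0.05,0.05,0.05,0.05]}'
python3 - <<'E'
from h import *
I=eyes.snapshot("side"); T=eyes.snapshot("top")
cv2.imwrite("pics/p.png",np.hstack([cv2.resize(I[220:340,240:360],(400,400),interpolation=2),cv2.resize(T[180:280,225:325],(400,400),interpolation=2)]))
E
```

```text
clock: 28.68
tool_pos: [0.4781, 0.0852, 0.0207]
orientation: [[0.328, 0.945, -0.002], [0.945, -0.328, 0.001], [-0.0, -0.002, -1.0]]
wrist_force: [-1.0, 0.3, 3.1]
gripper_width: 0.127
finger_force: 41.0
```

View pics/p.png

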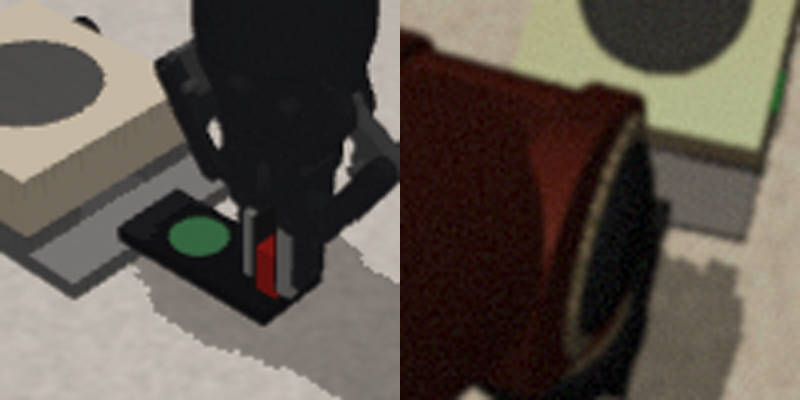

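Slider fully out, level, still gripped (green window at crop (198,236)). Lift, turn +39.7°, carry to the red pad and hover.

```bash
python3 -m crank '{"rot":[[0,0,0],[0,0,0],[0,0,0],[0,0,0],[0,0,0],[0,0,0],[0,0,4],[0,0,9],[0,0,15],[0,0,21],[0,0,27],[0,0,33],[0,0,37],[0,0,39.7],[0,0,39.7],[0,0,39.7],[0,0,39.7],[0,0,39.7],[0,0,39.7],[0,0,39.7]],"offset":[[0,0,0.5],[0,0,1.5],[0,0,3.5],[0,0,6],[0,-1,8],[0.5,-3.5,9],[1.5,-7,9],[3,-11,9],[4.5,-15,9],[6.5,-19,9],[8.5,-23,9],[10.5,-27,9],[12,-30.5,8],[13,-33,6.5],[13.1,-33.7,5],[13.1,-33.7,3.5],[13.1,-33.7,2.3],[13.1,-33.7,1.7],[13.1,-33.7,1.5],[13.1,-33.7,1.5]],"grip":[0.05,0.05,0.05,0.05,0.05,0.05,0.05,0.05,0.05,0.05,0.05,0.05,0.05,0.05,0.05,0.05,0.05,0.05,0.05,0.05]}'
python3 - <<'E'
from h import *
np.set_printoptions(precision=4,suppress=True)
# slider black plate seen over pad: white/green window, print green window centre
for n in INFO:
    I=eyes.snapshot(n); cv2.imwrite(f"pics/r_{n}.png",I)
    for c in blobs(I,"green",15): m=cv2.moments(c); p=(m["m10"]/m["m00"],m["m01"]/m["m00"]); print(n,p,cv2.contourArea(c),ray(n,p,.035))
E
```

```text
clock: 31.28
tool_pos: [0.6103, -0.252, 0.0362]
orientation: [[-0.351, 0.936, 0.001], [0.936, 0.351, -0.0], [-0.0, 0.0, -1.0]]
wrist_force: [0.6, 0.9, -0.3]
gripper_width: 0.128
finger_force: 40.2
side (383.88719068413394, 207.7236778262979) 687.0 [ 0.4663 -0.2036]
side (196.1155115511551, 129.25742574257427) 50.5 [ 1.0284 -0.417 ]
side (225.6260162601626, 112.08536585365853) 41.0 [ 1.0284 -0.5649]
top (97.48811594202898, 25.873623188405794) 287.5 [0.9823 0.3599]
top (421.99224806201545, 2.821705426356589) 43.0 [ 0.9587 -0.2551]
```

```bash
python3 -m crank '{"rot":[[0,0,0],[0,0,0],[0,0,0],[0,0,0],[0,0,0],[0,0,0],[0,0,0]],"offset":[[-0.05,0,-0.5],[-0.1,0,-1],[-0.1,0,-1.4],[-0.1,0,-1.7],[-0.1,0,-1.9],[-0.1,0,-2.0],[-0.1,0,-2.0]],"grip":[0.05,0.05,0.05,0.05,0.05,0.05,0.05]}'
```

```text
clock: 32.25
tool_pos: [0.609, -0.2521, 0.0162]
orientation: [[-0.351, 0.936, 0.0], [0.936, 0.351, 0.0], [-0.0, 0.0, -1.0]]
wrist_force: [-0.8, -0.7, 2.5]
gripper_width: 0.13
finger_force: 40.6
```

Contact felt (2.5 N). Release, rise, and move aside for a clear view.

```bash
python3 -m crank '{"rot":[[0,0,0],[0,0,0],[0,0,0],[0,0,0],[0,0,0],[0,0,0],[0,0,0],[0,0,0],[0,0,0],[0,0,0],[0,0,0],[0,0,0],[0,0,0],[0,0,0],[0,0,0],[0,0,0],[0,0,0],[0,0,0],[0,0,0],[0,0,0]],"offset":[[0,0,0],[0,0,0],[0,0,0],[0,0,0],[0,0,1],[0,0,3],[0,0,6],[0,0,10],[0,0,14],[0,3,17],[0,8,18],[0,13,18],[0,18,18],[0,23,18],[0,28,18],[0,33,18],[0,38,18],[0,41,18],[0,42,18],[0,42,18]],"grip":[0.15,0.2,0.25,0.3,0.3,0.3,0.3,0.3,0.3,0.3,0.3,0.3,0.3,0.3,0.3,0.3,0.3,0.3,0.3,0.3]}'
python3 - <<'E'
from h import *
np.set_printoptions(precision=4,suppress=True)
V=[]
for n,w in(("top",(440,163,45)),("side",(307,198,40))):
    I=eyes.snapshot(n); cv2.imwrite(f"pics/f_{n}.png",I); x,y,r=w; V.append(cv2.resize(I[y-r:y+r,x-r:x+r],(400,400),interpolation=2))
    h=cv2.cvtColor(I,cv2.COLOR_BGR2HSV); m=np.zeros(h.shape[:2],np.uint8)
    b=[c for c in blobs(I,"red",40,w)]; cv2.fillPoly(m,[cv2.convexHull(np.vstack(b))],255)
    pad=cv2.minAreaRect((plane(n,b[0],.005)*1e4).astype(np.float32))
    k=((h[...,2]<60)&(m>0)).astype(np.uint8); cs,_=cv2.findContours(k,0,cv2.CHAIN_APPROX_NONE); c=max(cs,key=cv2.contourArea)
    s=cv2.minAreaRect((plane(n,c,.013)*1e4).astype(np.float32))
    for q in(pad,s): print(n,np.array(q[0])/1e4,np.array(q[1])/1e4,q[2])
cv2.imwrite("pics/f.png",np.hstack(V))
E
```

```text
clock: 34.75
tool_pos: [0.6092, 0.1673, 0.1967]
orientation: [[-0.351, 0.936, 0.001], [0.936, 0.351, -0.001], [-0.001, 0.001, -1.0]]
wrist_force: [0.5, -0.3, -0.3]
gripper_width: 0.297
finger_force: 0.0
top [ 0.6456 -0.2416] [0.1202 0.0629] 20.57545280456543
top [ 0.6431 -0.239 ] [0.0894 0.0405] 20.48872947692871
side [ 0.6494 -0.2555] [0.1182 0.1068] 20.37314224243164
side [ 0.6392 -0.231 ] [0.0871 0.0494] 21.688720703125
```

View pics/f.png

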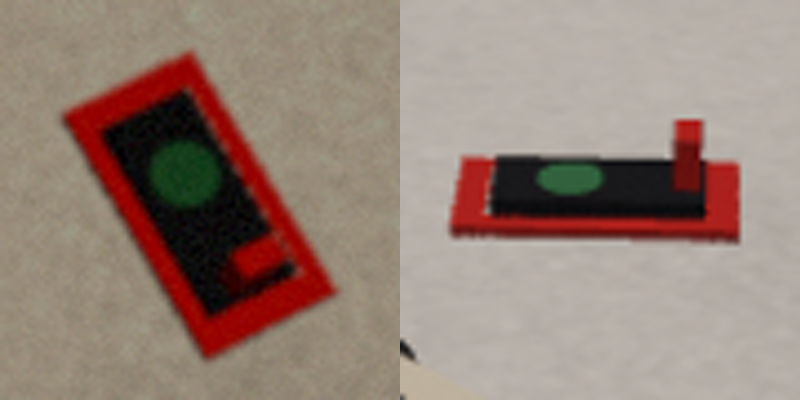

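The slider lies flat, tab up, but is about 3 mm off along (-x,+y) — a white strip shows on the right edge in the top view, at about (250,190). I'll regrasp and shift it by (+2,-2) mm.

```bash
python3 -m crank '{"rot":[[0,0,0],[0,0,0],[0,0,0],[0,0,0],[0,0,0],[0,0,0],[0,0,0],[0,0,0],[0,0,0],[0,0,0],[0,0,0],[0,0,0],[0,0,0],[0,0,0],[0,0,0],[0,0,0],[0,0,0],[0,0,0]],"offset":[[0,-2,0],[0,-6,0],[0,-11,0],[0,-16,0],[0,-21,0],[0,-26,0],[0,-31,0],[0,-36,0],[0,-40,0],[0,-42,-3],[0,-42,-7],[0,-42,-11],[0,-42,-14],[0,-42,-16],[0,-42,-17.2],[0,-42,-17.8],[0,-42,-17.9],[0,-42,-17.9]],"grip":[0.3,0.3,0.3,0.3,0.3,0.3,0.3,0.3,0.3,0.3,0.3,0.3,0.3,0.3,0.3,0.3,0.3,0.3]}' 40
python3 -m crank '{"rot":[[0,0,0],[0,0,0],[0,0,0],[0,0,0],[0,0,0],[0,0,0],[0,0,0],[0,0,0],[0,0,0],[0,0,0],[0,0,0],[0,0,0],[0,0,0],[0,0,0]],"offset":[[0,0,0],[0,0,0],[0,0,0],[0,0,0],[0,0,0],[0,0,0],[0,0,0.2],[0,0,0.5],[0.1,-0.1,0.5],[0.2,-0.2,0.5],[0.2,-0.2,0.3],[0.2,-0.2,0.1],[0.2,-0.2,0],[0.2,-0.2,0]],"grip":[0.25,0.2,0.15,0.1,0.05,0.05,0.05,0.05,0.05,0.05,0.05,0.05,0.05,0.05]}'
python3 -m crank '{"rot":[[0,0,0],[0,0,0],[0,0,0],[0,0,0],[0,0,0],[0,0,0],[0,0,0],[0,0,0],[0,0,0],[0,0,0],[0,0,0],[0,0,0],[0,0,0],[0,0,0],[0,0,0],[0,0,0],[0,0,0],[0,0,0],[0,0,0],[0,0,0]],"offset":[[0,0,0],[0,0,0],[0,0,0],[0,0,0],[0,0,1],[0,0,3],[0,0,6],[0,0,10],[0,0,14],[0,3,17],[0,8,18],[0,13,18],[0,18,18],[0,23,18],[0,28,18],[0,33,18],[0,38,18],[0,41,18],[0,42,18],[0,42,18]],"grip":[0.15,0.2,0.25,0.3,0.3,0.3,0.3,0.3,0.3,0.3,0.3,0.3,0.3,0.3,0.3,0.3,0.3,0.3,0.3,0.3]}'
python3 - <<'E'
from h import *
np.set_printoptions(precision=4,suppress=True)
for n,w in(("top",(440,163,45)),("side",(307,198,40))):
    I=eyes.snapshot(n)
    h=cv2.cvtColor(I,cv2.COLOR_BGR2HSV); m=np.zeros(h.shape[:2],np.uint8)
    b=blobs(I,"red",40,w); cv2.fillPoly(m,[cv2.convexHull(np.vstack(b))],255)
    k=((h[...,2]<60)&(m>0)).astype(np.uint8); cs,_=cv2.findContours(k,0,cv2.CHAIN_APPROX_NONE); c=max(cs,key=cv2.contourArea)
    s=cv2.minAreaRect((plane(n,c,.013)*1e4).astype(np.float32)); print(n,np.array(s[0])/1e4,np.array(s[1])/1e4,s[2])
I=eyes.snapshot("side"); cv2.imwrite("pics/end.png",I)
h=cv2.cvtColor(I,cv2.COLOR_BGR2HSV)
print("bottle px", [cv2.boundingRect(c) for c in cv2.findContours(cv2.inRange(h[320:420,350:430],(5,130,40),(18,255,255)),0,2)[0] if cv2.contourArea(c)>40])
E
```

```text
clock: 37.1
tool_pos: [0.6097, -0.2523, 0.0177]
orientation: [[-0.351, 0.936, 0.001], [0.936, 0.351, -0.001], [-0.001, 0.001, -1.0]]
wrist_force: [0.5, 0.6, 0.6]
gripper_width: 0.3
finger_force: 0.0
clock: 38.85
tool_pos: [0.6109, -0.254, 0.0171]
orientation: [[-0.351, 0.936, -0.0], [0.936, 0.351, 0.0], [0.0, -0.0, -1.0]]
wrist_force: [-1.2, 0.6, 2.7]
gripper_width: 0.131
finger_force: 41.1
clock: 41.35
tool_pos: [0.6112, 0.1652, 0.1977]
orientation: [[-0.351, 0.936, 0.001], [0.936, 0.351, -0.001], [-0.001, 0.001, -1.0]]
wrist_force: [-0.4, -0.0, -0.1]
gripper_width: 0.302
finger_force: 0.0
top [ 0.6447 -0.2408] [0.0894 0.041 ] 20.201419830322266
side [ 0.6414 -0.2341] [0.0878 0.0492] 22.973257064819336
bottle px [(26, 39, 29, 25)]
```

Slider now within about 1 mm of the pad centre. One last overall look.

View pics/end.png

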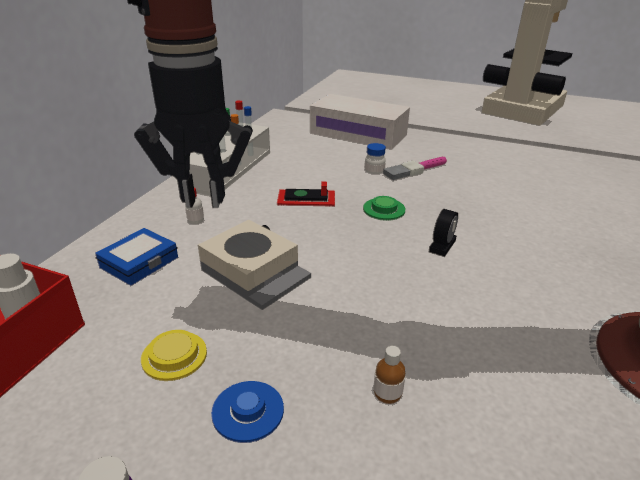

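Filters sit on their pads at (174,350), (248,408) and (384,206). The slider is on red at (307,196), the base is clear, the bottle stands at (390,375) and the gripper touches nothing.

```bash
python3 -c "
from cell import env
print(env.job_done())"
```

```text
the job is handed in; nothing more can be done
None
```

The job is handed in at about 42 s: all three filters lie centred on their own pads, the slider lies flat, tab up, within about 1 mm of the red pad's centre, and the amber bottle still stands untouched.

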